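Register the shelf battens in the stop jig

ROBOT

A 6-joint arm with a two-finger parallel gripper is mounted at the origin on the work surface. World frame = base frame: x ahead of the robot, y to its left, z up, the work surface at z = 0. Lengths are in mm, angles in rad, forces in N, time in s.
With the tool pointing down it reaches from about 400 to 925 mm from the base axis. Payload 12.5 kg.
Tool frame: the origin (TCP) lies between the finger pads; the fingertips stand env.tip_extent ahead of it and the grasp point (between the pads) lies 11 mm behind it (env.tip_extent is the distance from the TCP to the fingertips, in mm); z points along the fingers, y is the line along which they close (so a half turn about z gives the same grasp; the last joint's range is limited). The gripper opens to 95 mm and grips with 3 to 60 N. Pads are 20 mm wide; open, the fingers measure 119 mm over their backs; the gripper's body (75 mm by 180 mm) begins 59 mm behind the grasp point.
Start: joints at [1.069, 0.491, 1.559, -0, 1.092, -0.106], TCP at [240.952, 576.705, 222.661] pointing down, gripper open.
Joint ranges: [-3.1, 3.1], [-0.84, 2.19], [0.05, 2.79], [-1.13, 4.28], [0.06, 2.93], [-2.69, 2.69]. Speed limits (rad/s): [2.22, 2.22, 2.79, 3.14, 3.14, 3.14].

INTERFACE

Orientations are given as [roll, pitch, yaw] about the fixed x, y, z axes, in that order (R = Rz(yaw) Ry(pitch) Rx(roll)).
In Python, from cell import env gives the robot as it stands.
- The arm moves only by the tool carry_out, never from a script. Its argument "motion" is a list of rows, each a list of 5 numbers: the shift along the tool's x, y, z in mm, then the turn about the tool's z in degrees, then the closure, from 0 (fully open) to 1 (shut). A call has 1 to 12 rows; each row shifts and turns the commanded pose from where the row before left it, along the tool's axes as they then stand; what a row does not reach is not made up. A row lasts 1/10 s, in which the tool goes at most 50 mm and 8.59 degrees, less where a joint would pass 70% of its speed; a pose out of reach is approached as far as the arm can. A call with a gripper value outside its range is refused whole. The fingers move at their own pace and stop on an object; the grip force is fixed at half the most. Time passes only in rows, so rows that do not move let the fingers close. It gives the time, the measured TCP pose, the force, the opening and the grip force at its end, in the units of the state.
- env.state(): the state, without advancing time (a new reading comes with each control period).
- env.read_camera(name): name is "side" or "top" or "wrist"; returns a dict with "color" (480x640x3 uint8, red, green, blue), "K" (3x3 intrinsics, pixels), "dist" ([k1, k2, p1, p2, k3] as OpenCV has them; the pictures are not rectified), "R" (3x3) and "t" (3): a world point X has camera coordinates R X + t; the wrist camera has in their place "hand_eye" (4x4, takes a point from camera to tool coordinates, whose origin is the TCP and whose axes are the flange's). Camera axes: x right, y down, z forward; pixel columns grow to the right and rows downward; lengths in mm; the calibration is good to about 2 mm. A picture is of the moment at which its call begins: read the wrist's pose just before it. There is no depth.
- env.job_done(): hands the job in; it is judged then, once.
The state is a dict: "t": time; "joints": joint angles; "qvel": joint speeds; "tau": joint torques, N m; "eef_pos": TCP position; "tcp_rot": TCP orientation; "ft_force": force on the tool from outside, world axes, zero at the start; "moment": the same for the moment, N m; "opening": opening from 0.0 (shut) to 1.0 (fully open); "grip_force": force on a finger pad.
Only numpy, scipy, OpenCV 4.12 (cv2) and the standard library are available. Lean on these libraries where they do the work, as an engineer would, in place of code of your own. Each camera call takes 0.05 s, during which the arm holds its last target. There are 200 camera calls.

TASK

We are getting new shelf battens ready for the pine cabinet: swing the yellow keeper flap of the white jig up until it stands upright, then take every pine batten out of the blue tray, lay each in a bay of its own on the jig, and push it snug against both the far fence and the red side stop of its bay. Only when they are all snug, fold the keeper flap fully down over their ends. Leave the whisk and the wooden spatula in the tray and do not disturb the bottle, bowls or mixer.

Things in the scene. Friction and masses are not known exactly. Their poses are not given: they have to be found in the camera images.
- batten_a: a square pine batten, 140 mm long, 30 x 30 mm in section, about 65 g; origin at its centre, x along its length; all battens are alike, any face may be up and either end first; one of the three may be absent
- batten_b: a square pine batten, 140 mm long, 30 x 30 mm in section, about 65 g; origin at its centre, x along its length; all battens are alike, any face may be up and either end first; one of the three may be absent
- batten_c: a square pine batten, 140 mm long, 30 x 30 mm in section, about 65 g; origin at its centre, x along its length; all battens are alike, any face may be up and either end first; one of the three may be absent
- jig: fixed jig: white board 12 mm thick, from -115 to +100 mm along its x and -142 to +142 mm along its y; origin at its underside, z up. On its far (+x) side a fence, on the board three red side stops, each making a bay on its -y side (54 mm free beside a batten). A batten is registered when it lies flat along jig x, far end touching the fence, +y side touching its red stop
- fence (a point): middle of the stop face of the aluminium fence that runs along jig y (full width), at jig x = +75 mm and here at its top, 42 mm above the counter; the fence is 14 mm thick and carries the yellow keeper flap
- bay0 (a point): where the centre of a batten sits when registered in bay 0 (at the +y end), 27 mm above the counter. This bay's red side stop is a bar 8 mm wide, rising 10 mm above the board, from jig x = -35 to +75 mm, centred 19 mm to the +y side of this point
- bay1 (a point): where the centre of a batten sits when registered in bay 1 (the middle), 27 mm above the counter. This bay's red side stop is a bar 8 mm wide, rising 10 mm above the board, from jig x = -35 to +75 mm, centred 19 mm to the +y side of this point
- bay2 (a point): where the centre of a batten sits when registered in bay 2 (at the -y end), 27 mm above the counter. This bay's red side stop is a bar 8 mm wide, rising 10 mm above the board, from jig x = -35 to +75 mm, centred 19 mm to the +y side of this point
- keeper (a joint): angle of the yellow keeper flap (258 mm wide, 6 mm thick, edge 45 mm from its hinge line), rad: 0 upright (open; stop at -0.1), 1.57 folded down level (as found), then 3 mm above the battens' far ends. Hinge line along jig y at jig x = +82 mm, 48 mm above the counter; it folds towards jig -x. Stiff hinge (0.09 N m): stays where left; 2 to 4 N moves it. Up: below 0.35; down: above 1.45
- keeper_tab (a point): end of the black tab (30 mm wide along jig y, 6 mm thick, the outer 32 mm) in the middle of the keeper flap's free edge, 76 mm from the hinge line
- tray: fixed shallow blue plastic tray, 250 mm (its x) by 314 mm (its y) outside, 20 mm high, walls and floor 5 mm; origin at the centre of its underside. At the start the battens lie in it about along its x, in up to three lanes some 70 mm apart, with whisk and spatula lying between the lanes; all but the battens is at most 20 mm above the counter, the battens reach 35 mm
- whisk: flat steel whisk lying in the tray, 162 mm long, handle 14 mm thick towards its -x, wire head 40 mm wide, 14 mm high; origin under the joint of handle and head. It stays in the tray
- spoon: dark wooden spatula lying in the tray, 210 mm long, 36 mm wide at the blade, 12 mm high; origin on its underside, blade to its +x. It stays in the tray
- bottle: empty green glass flip-top bottle standing on the counter, 74 mm diameter, 212 mm high, origin under its centre; bystander
- bowls: nested pair of plastic bowls, 140 mm across, 72 mm high, origin under the centre; bystander
- mixer: black hand mixer standing on the counter, 70 x 170 mm, 138 mm high, origin under its centre; bystander
Things that resemble listed ones, but are neither listed nor needed, are in the scene too. Leave any black look-alike of the batten_a alone. Of the things that look like the spoon, the smaller one is meant.

How it is judged:
By the outcome, as a careful person would: the job done as asked, in the order asked, and still so for the second after the job is handed in, with the robot touching nothing.
Of batten_a, batten_b, batten_c only 2 to 3 are there at a start; the rules pass over those that are not, and their reading is None.
At some moment in a run one of batten_a, batten_b, batten_c may be knocked a few centimetres aside while the robot is not near it.
Once in a run the grip may slacken for a moment while it holds something.
It also fails if it takes over 210 s, if anything falls off the work surface, if the arm or the gripper's body presses on something with over 40 N, if the wrist force passes 120 N, or if a joint passes its speed limit or range.

## Working session

There is one attempt and no reset: what is moved stays moved. The work goes in short steps, Python scripts to look and compute and a tool call to move; the robot and the scene stay as the last step left them, time stands still between calls to the robot, and variables do not carry over. Pictures are saved under pics/ and viewed, at most 14 in all, crops included, and the job is handed in when it is done.

Besides the shell and the picture viewer there is one more tool, called after "Emit:" as name([rows], argument=value, ...), one row to a line, values as JSON. carry_out: Moves the arm, as the interface text tells. Its arguments: {"type":"object","properties":{"motion":{"type":"array"}},"required":["motion"]}

```bash
mkdir -p pics; ls; cat > h.py <<'E'
import numpy as np, cv2
from cell import env
def snap(n,f):
    c=env.read_camera(n); cv2.imwrite(f'pics/{f}.png',c['color'][:,:,::-1])
    d={k:np.array(v) for k,v in c.items()}; np.savez(f'pics/{f}.npz',**d); return d
def world(f,pts,z):
    """pixels -> world at height z for fixed cameras"""
    d=np.load(f'pics/{f}.npz'); p=cv2.undistortPoints(np.array(pts,float).reshape(-1,1,2),d['K'],d['dist']).reshape(-1,2)
    z=np.broadcast_to(z,len(p)); C=-d['R'].T@d['t']; r=np.c_[p,np.ones(len(p))]@d['R']
    return C+r*((z-C[2])/r[:,2])[:,None]
def pix(f,X):
    d=np.load(f'pics/{f}.npz'); return cv2.projectPoints(np.array(X,float).reshape(-1,1,3),cv2.Rodrigues(d['R'])[0],d['t'],d['K'],d['dist'])[0].reshape(-1,2)
E
python3 - <<'E'
from h import *
snap('top','top0'); snap('side','side0')
s=env.state(); print(s, env.tip_extent)
E
```

```text
pics
{'t': 0.1, 'joints': array([ 1.06942621e+00,  4.91492961e-01,  1.55937541e+00, -2.73371561e-05,
        1.09168658e+00, -1.05603460e-01]), 'qvel': array([ 7.56991946e-04, -5.67517840e-04, -1.77535951e-03,  2.08236261e-04,
        1.16290497e-06,  8.86243258e-04]), 'tau': array([ 3.25752211e-03, -6.13619757e+01, -2.58608204e+01,  6.93760416e-02,
        4.69706138e-02, -1.21041489e-04]), 'eef_pos': array([240.83869138, 576.51933462, 222.12861486]), 'tcp_rot': array([-3.14063317e+00, -7.73207243e-05,  2.74583857e+00]), 'ft_force': array([0.22157367, 0.17403539, 0.53566293]), 'moment': array([-0.00391798, -0.00312796, -0.05058802]), 'grip_force': 0.0, 'opening': 1.005228411213899} 8.0
```

View pics/top0.png

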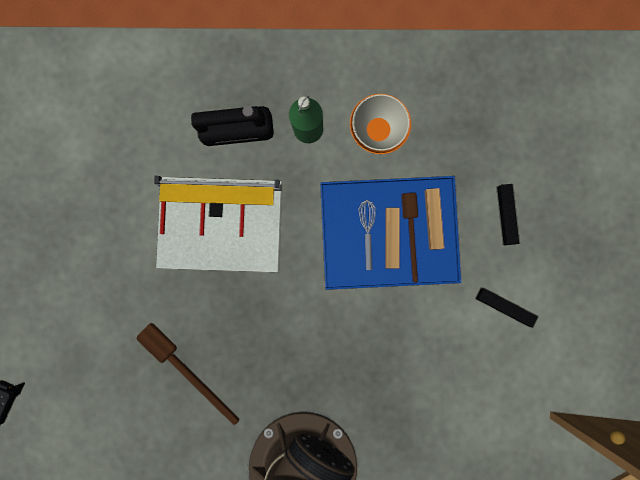

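View pics/side0.png

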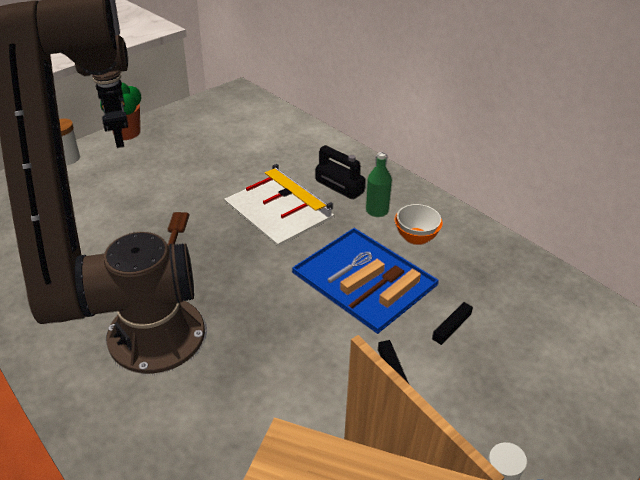

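The top view shows two pine battens, at about (393,238) and (434,219), in the tray. The jig is at (220,225), with the flap down and its black tab at (216,210). Next I'll measure them.

```bash
cat > m.py <<'E'
from h import *
from scipy.optimize import least_squares
def hsv(f): return cv2.cvtColor(cv2.imread(f'pics/{f}.png'),cv2.COLOR_BGR2HSV)
def comps(m,amin):
    n,l,s,c=cv2.connectedComponentsWithStats(m.astype(np.uint8)); return [(l==i) for i in range(1,n) if s[i,4]>=amin]
def rect(mask):
    cs,_=cv2.findContours(mask.astype(np.uint8),cv2.RETR_EXTERNAL,cv2.CHAIN_APPROX_NONE); return cv2.minAreaRect(max(cs,key=cv2.contourArea))
E
python3 - <<'E'
from m import *
f='top0'; H=hsv(f); h,s,v=[H[...,i].astype(int) for i in range(3)]
roi=np.zeros(h.shape,bool); roi[150:300,140:470]=1
def show(name,m,z,amin):
    for c in comps(m&roi,amin):
        r=rect(c); b=cv2.boxPoints(r); print(name,c.sum(),'box',b.round(1).tolist()); W=world(f,b,z)[:,:2]; print('   W',W.round(1).tolist(),'cen',W.mean(0).round(1))
show('yellow',(h>18)&(h<30)&(s>180)&(v>120),51,100)
show('pine',(h>8)&(h<24)&(s>60)&(s<190)&(v>130),35,200)
show('blue',(h>100)&(h<125)&(s>120),20,2000)
show('red',((h<6)|(h>174))&(s>150),22,30)
show('white',(s<25)&(v>190),12,1000)
print(cv2.Rodrigues(np.load('pics/top0.npz')['R'])[0].T, -np.load('pics/top0.npz')['R'].T@np.load('pics/top0.npz')['t'])
E
python3 -c "
import cv2
a=cv2.imread('pics/top0.png')[165:295,145:465];cv2.imwrite('pics/c1.png',cv2.resize(a,None,fx=2.5,fy=2.5,interpolation=2))"
```

```text
yellow 1971 box [[159.0, 200.6999969482422], [159.60000610351562, 183.10000610351562], [273.1000061035156, 186.89999389648438], [272.5, 204.39999389648438]]
   W [[604.4, 327.7], [644.5, 327.3], [637.9, 69.9], [597.7, 70.7]] cen [621.1 198.9]
pine 764 box [[425.79998779296875, 188.89999389648438], [438.5, 187.89999389648438], [443.29998779296875, 247.89999389648438], [430.70001220703125, 248.89999389648438]]
   W [[638.0, -279.4], [640.5, -308.5], [502.6, -319.1], [500.0, -290.3]] cen [ 570.3 -299.3]
pine 780 box [[386.0, 208.0], [398.0, 208.0], [398.0, 267.0], [386.0, 267.0]]
   W [[593.3, -188.0], [593.4, -215.5], [458.2, -215.6], [458.1, -188.3]] cen [ 525.8 -201.9]
blue 11283 box [[319.79998779296875, 181.89999389648438], [455.29998779296875, 175.3000030517578], [460.6000061035156, 282.5], [325.1000061035156, 289.1000061035156]]
   W [[654.9, -35.2], [672.5, -350.7], [423.8, -361.5], [406.3, -49.4]] cen [ 539.4 -199.2]
red 130 box [[159.60000610351562, 233.0], [161.10000610351562, 201.8000030517578], [165.10000610351562, 202.0], [163.5, 233.1999969482422]]
   W [[533.1, 334.1], [605.5, 332.2], [605.1, 322.9], [532.7, 324.9]] cen [569.1 328.5]
red 106 box [[199.8000030517578, 234.0], [201.1999969482422, 202.89999389648438], [204.39999389648438, 203.10000610351562], [203.0, 234.10000610351562]]
   W [[531.4, 241.2], [603.6, 239.4], [603.3, 231.9], [531.1, 233.7]] cen [567.3 236.5]
red 101 box [[240.0, 205.0], [243.0, 205.0], [243.0, 236.0], [240.0, 236.0]]
   W [[599.4, 149.3], [599.4, 142.4], [527.4, 141.2], [527.4, 148.2]] cen [563.4 145.3]
[[ 2.20191909 -2.1866574   0.0570671 ]] [ 452.817802    -67.60930051 1260.24374964]
```

View pics/c1.png

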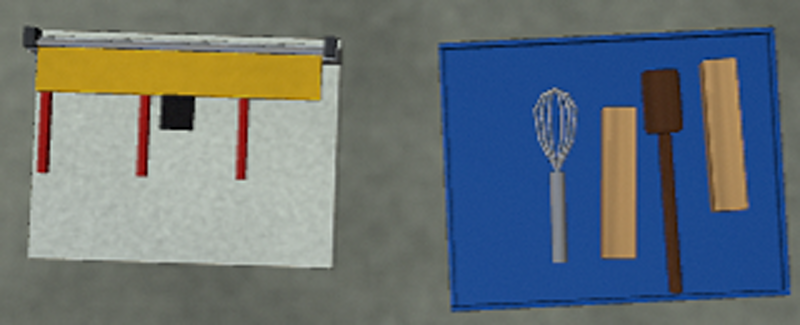

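The crop shows two battens only, with the spatula between them and the left lane empty. I'll use bays 0 and 2, which keeps the tab area clear. First I'll align the tool with the jig and look with the wrist camera.

Emit:
carry_out([
  [0,0,0,-7,0],
  [0,0,0,-7,0],
  [0,0,0,-7.2,0],
  [0,0,0,0,0],
])

```text
t: 0.5
eef_pos: [240.9, 576.6, 222.3]
tcp_rot: [-3.141, -0.0, 3.118]
ft_force: [-0.0, 0.5, 0.0]
opening: 0.998
grip_force: 0.0
```

Emit:
carry_out([
  [-15,-20,0,0,0],
  [-25,-37,0,0,0],
  [-25,-37,0,0,0],
  [-25,-37,0,0,0],
  [-25,-37,0,0,0],
  [-25,-37,0,0,0],
  [-25,-37,0,0,0],
  [-25,-37,0,0,0],
  [-25,-37,0,0,0],
  [-25,-37,0,0,0],
  [-8,-17,0,0,0],
  [0,0,0,0,0],
])

```text
t: 1.7
eef_pos: [480.2, 198.4, 222.4]
tcp_rot: [-3.141, -0.0, 3.109]
ft_force: [0.5, 0.6, 0.6]
opening: 1.002
grip_force: 0.0
```

```bash
cat >> h.py <<'E'
from scipy.spatial.transform import Rotation as Ro
def wsnap(f):
    s=env.state(); c=env.read_camera('wrist'); cv2.imwrite(f'pics/{f}.png',c['color'][:,:,::-1])
    T=np.eye(4); T[:3,:3]=Ro.from_euler('xyz',s['tcp_rot']).as_matrix(); T[:3,3]=s['eef_pos']
    M=np.linalg.inv(T@np.array(c['hand_eye'])); np.savez(f'pics/{f}.npz',K=c['K'],dist=c['dist'],R=M[:3,:3],t=M[:3,3]); return s
def st():
    s=env.state(); print('t%.2f'%s['t'],s['eef_pos'].round(1),'yaw %.2f'%np.degrees(s['tcp_rot'][2]),'F',np.round(s['ft_force'],1),'op %.3f gf %.1f'%(s['opening'],s['grip_force']))
    return s
E
python3 - <<'E'
from h import *
wsnap('w1'); st()
E
```

```text
t1.75 [479.6 199.7 222.5] yaw 178.22 F [-0.1  0.8  0.1] op 0.997 gf 0.0
```

View pics/w1.png

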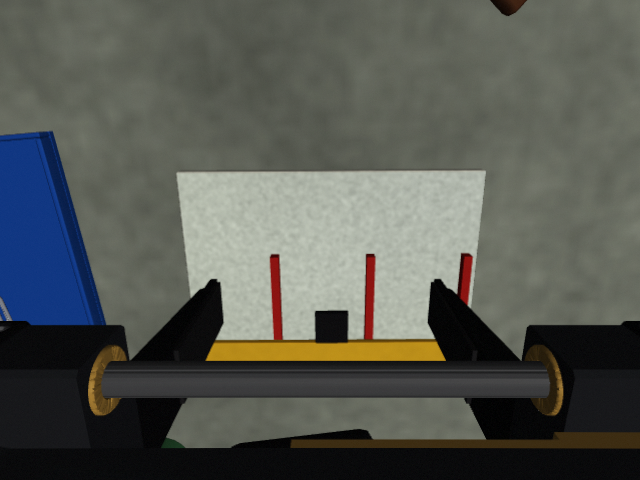

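The wrist view shows the tab at about (316–348, 310–341), the stop near-ends at (275,254), (370,254) and (466,253), and the board corners at (178,171) and (485,171).

```bash
python3 - <<'E'
from h import *
P=lambda n,p,z:print(n,world('w1',p,z).round(1)[:,:2].tolist())
P('board',[(177.5,171.5),(485.5,170.5)],12)
P('red',[(275,254),(370.5,254),(466.5,253)],22)
P('tab',[(315.5,310.5),(348.5,310.5)],51)
P('yellow',[(215,340),(440,340)],51)
E
```

```text
board [[445.4, 66.0], [453.6, 346.0]]
red [[524.2, 150.5], [527.2, 240.4], [529.1, 330.8]]
tab [[569.4, 187.5], [570.4, 217.4]]
yellow [[596.7, 93.2], [603.5, 301.8]]
```

Emit:
carry_out([
  [-30,1.5,20,0,0.3],
  [-35,1.7,30,0,0.4],
  [-35,1.7,30,0,0.4],
  [0,0,35,0,0.4],
  [0,0,35,0,0.4],
  [0,0,24.5,0,0.4],
  [0,0,0,0,0.4],
  [0,0,0,0,0.4],
])

```text
t: 2.55
eef_pos: [579.2, 203.8, 48.6]
tcp_rot: [3.141, -0.0, 3.116]
ft_force: [-0.7, 0.2, -0.3]
opening: 0.599
grip_force: 0.0
```

```bash
python3 - <<'E'
from h import *
wsnap('w2'); st()
a=cv2.imread('pics/w2.png')[200:480,120:520];cv2.imwrite('pics/w2c.png',a)
E
```

```text
t2.60 [579.7 203.7  49.4] yaw 178.53 F [-0.3  0.1  0.4] op 0.600 gf 0.0
```

View pics/w2c.png

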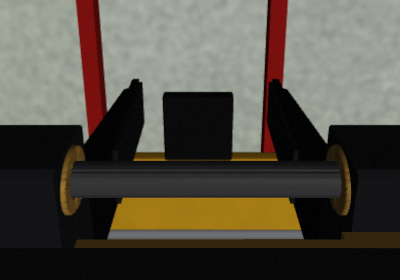

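The tab sits about 3 mm to the −y side of the finger centre (tab 163–233, fingertips 143 and 270 in the crop). I'll shift and close.

Emit:
carry_out([
  [0,-3.3,1,0,0.4],
  [0,0,0,0,0.6],
  [0,0,0,0,0.8],
  [0,0,0,0,0.8],
  [0,0,0,0,0.8],
  [0,0,0,0,0.8],
])

```text
t: 3.2
eef_pos: [579.5, 200.5, 47.4]
tcp_rot: [3.14, 0.001, 3.115]
ft_force: [-1.7, 8.6, 0.9]
opening: 0.311
grip_force: 30.0
```

Emit:
carry_out([
  [-0.2,0.3,-5.7,0,0.8],
  [-0.8,0,-5.8,0,0.8],
  [-3,0.1,-11.1,0,0.8],
  [-4.8,0.1,-10.4,0,0.8],
  [-6.6,0.2,-9.4,0,0.8],
  [0,0,0,0,0.8],
])

```text
t: 3.8
eef_pos: [595.5, 200.1, 90.3]
tcp_rot: [3.141, 0.001, 3.116]
ft_force: [-0.3, 5.0, -1.0]
opening: 0.312
grip_force: 30.0
```

Emit:
carry_out([
  [-8.2,0.2,-8.2,0,0.8],
  [-9.4,0.2,-6.6,0,0.8],
  [-10.4,0.3,-4.8,0,0.8],
  [-11.1,0.3,-3,0,0.8],
  [-9.5,0.3,-1,0,0.8],
  [0,0,0,0,0.8],
  [0,0,0,0,0.8],
])

```text
t: 4.5
eef_pos: [643.7, 199.0, 113.5]
tcp_rot: [-3.141, 0.001, 3.116]
ft_force: [-0.5, -5.4, 0.8]
opening: 0.308
grip_force: 30.0
```

```bash
python3 - <<'E'
from h import *
wsnap('w3'); snap('side','side3'); st()
a=cv2.imread('pics/side3.png')[90:330,180:460];b=cv2.imread('pics/w3.png')[200:480,120:520]
cv2.imwrite('pics/s3c.png',np.hstack([cv2.resize(a,(392,336)),cv2.resize(b,(400,336))]))
E
```

```text
t4.60 [643.6 199.  113.4] yaw 178.52 F [-0.4 -5.   0. ] op 0.309 gf 30.0
```

View pics/s3c.png

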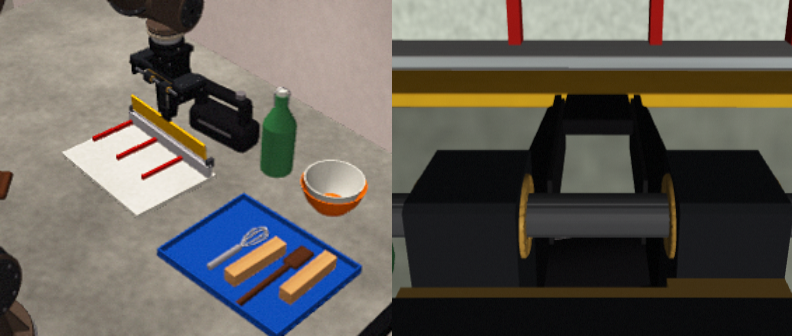

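The flap stands upright, gripped by the tab. I'll release it, rise and go over the tray.

Emit:
carry_out([
  [0,0,0,0,0.4],
  [0,0,0,0,0.4],
  [0,0,0,0,0.4],
  [0,0,-20,0,0.4],
  [0,0,-45,0,0.3],
  [0,0,-45,0,0.3],
  [0,0,0,0,0.3],
])

```text
t: 5.3
eef_pos: [645.4, 200.6, 229.8]
tcp_rot: [3.139, 0.01, 3.116]
ft_force: [-1.1, 0.2, 0.3]
opening: 0.694
grip_force: 0.0
```

Emit:
carry_out([
  [8,-20,0,0,0.3],
  [16.6,-40.8,0,0,0.3],
  [16.6,-40.8,0,0,0.3],
  [16.6,-40.8,0,0,0.3],
  [16.6,-40.8,0,0,0.3],
  [16.6,-40.8,0,0,0.3],
  [16.6,-40.8,0,0,0.3],
  [16.6,-40.8,0,0,0.3],
  [16.6,-40.8,0,0,0.3],
  [16.6,-40.8,0,0,0.3],
  [16.6,-40.8,0,0,0.3],
  [8,-20,0,0,0.3],
])

```text
t: 6.5
eef_pos: [448.6, -245.7, 222.8]
tcp_rot: [-3.141, 0.0, 3.114]
ft_force: [0.1, 1.1, 0.1]
opening: 0.702
grip_force: 0.0
```

Emit:
carry_out([
  [0,0,0,0,0.3],
  [0,0,0,0,0.3],
])

```text
t: 6.7
eef_pos: [449.8, -243.2, 222.8]
tcp_rot: [3.141, -0.0, 3.115]
ft_force: [-0.6, -0.8, -0.1]
opening: 0.7
grip_force: 0.0
```

```bash
cat > b.py <<'E'
from m import *
import sys
def battens(f,z=35,roi=None,amin=250):
    H=hsv(f); h,s,v=[H[...,i].astype(int) for i in range(3)]
    m=(h>8)&(h<24)&(s>60)&(s<190)&(v>130)
    if roi is not None:
        k=np.zeros(m.shape,bool); k[roi[1]:roi[3],roi[0]:roi[2]]=1; m&=k
    for c in comps(m,amin):
        b=cv2.boxPoints(rect(c)); W=world(f,b,z)[:,:2]; e=[W[1]-W[0],W[2]-W[1]]; L=max(e,key=np.linalg.norm)
        print(f,b.round(0).tolist(),'cen',W.mean(0).round(1),'size',[round(float(np.linalg.norm(x)),1) for x in e],'ang %.2f'%((np.degrees(np.arctan2(L[1],L[0]))+90)%180-90))
E
python3 - <<'E'
from b import *
wsnap('w4'); st(); snap('top','top4')
battens('w4'); battens('top4',35,(140,150,470,300))
E
```

```text
t6.75 [ 450.1 -242.7  222.9] yaw 178.53 F [ 0.3 -0.5  0.6] op 0.700 gf 0.0
w4 [[356.0, 215.0], [387.0, 215.0], [387.0, 352.0], [356.0, 352.0]] cen [ 524.9 -201. ] size [27.4, 138.9] ang 1.05
w4 [[244.0, 261.0], [279.0, 256.0], [295.0, 360.0], [259.0, 365.0]] cen [ 548.7 -298.1] size [32.6, 109.9] ang 4.81
w4 [[153.0, 413.0], [162.0, 344.0], [186.0, 347.0], [176.0, 416.0]] cen [ 622.  -403.9] size [83.3, 22.7] ang -14.84
w4 [[485.0, 414.0], [485.0, 357.0], [493.0, 357.0], [493.0, 414.0]] cen [637.2 -81.4] size [68.5, 7.9] ang 5.05
top4 [[426.0, 189.0], [439.0, 188.0], [442.0, 226.0], [429.0, 227.0]] cen [ 595.4 -297.6] size [30.2, 88.3] ang 4.55
top4 [[386.0, 250.0], [386.0, 208.0], [398.0, 208.0], [398.0, 250.0]] cen [ 545.1 -201.8] size [96.4, 27.5] ang 0.10
```

View pics/w4.png

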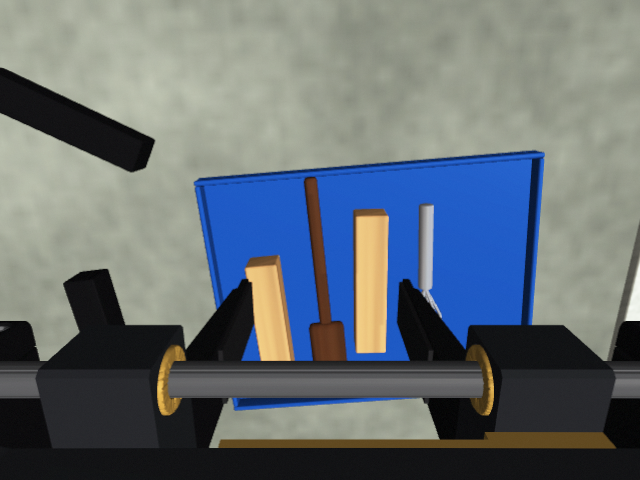

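Batten a is at (525.4, −201.5) at about 0.3°. I'll go down and grip it.

Emit:
carry_out([
  [0,0,0,-1.8,0.3],
  [-25,13.6,20,0,0.3],
  [-25,13.6,37,0,0.3],
  [-25.5,13.6,35,0,0.3],
  [0,0,40,0,0.3],
  [0,0,40,0,0.3],
  [0,0,25,0,0.3],
  [0,0,0,0,0.3],
  [0,0,0,0,0.5],
  [0,0,0,0,0.8],
  [0,0,0,0,0.8],
  [0,0,0,0,0.8],
])

```text
t: 8.0
eef_pos: [525.6, -202.3, 27.3]
tcp_rot: [-3.141, 0.002, -3.136]
ft_force: [0.0, -0.4, 0.4]
opening: 0.418
grip_force: 0.0
```

```bash
python3 -c "
from h import *; st()"
```

```text
t8.00 [ 525.6 -202.3   27.3] yaw -179.68 F [ 0.  -0.4  0.4] op 0.418 gf 0.0
```

Emit:
carry_out([
  [0,0,1,0,0.8],
  [0,0,0,0,0.8],
  [0,0,0,0,0.8],
  [0,0,0,0,0.8],
  [0,0,-20,0,0.8],
  [0,0,-30,0,0.8],
  [0,0,-30,0,0.8],
  [0,0,0,0,0.8],
])

```text
t: 8.8
eef_pos: [526.4, -202.8, 108.4]
tcp_rot: [-3.139, 0.005, -3.136]
ft_force: [0.1, 0.3, -0.5]
opening: 0.311
grip_force: 30.0
```

Emit:
carry_out([
  [0,20,0,1.8,0.8],
  [-1.5,43,0,0,0.8],
  [-1.5,45,0,0,0.8],
  [-1.5,45,0,0,0.8],
  [-1.5,45,0,0,0.8],
  [-1.5,45,0,0,0.8],
  [-1.5,45,0,0,0.8],
  [-1.5,45,0,0,0.8],
  [-1.5,45,0,0,0.8],
  [-1.5,45,0,0,0.8],
  [-1.5,45,0,0,0.8],
  [-1.5,33,0,0,0.8],
])

```text
t: 10.0
eef_pos: [553.3, 300.8, 104.1]
tcp_rot: [-3.141, -0.001, 3.117]
ft_force: [0.5, -0.1, -0.1]
opening: 0.312
grip_force: 30.0
```

Emit:
carry_out([
  [0,0,0,0,0.8],
  [0,0,0,0,0.8],
  [0,0,0,0,0.8],
])

```text
t: 10.3
eef_pos: [553.7, 297.3, 104.5]
tcp_rot: [-3.141, -0.001, 3.115]
ft_force: [0.4, -0.0, -0.1]
opening: 0.312
grip_force: 30.0
```

```bash
python3 - <<'E'
from b import *
s=wsnap('w5'); st(); print(s['joints'].round(2))
E
```

```text
t10.35 [553.9 297.2 104.7] yaw 178.46 F [-0.4 -0.8 -0.4] op 0.316 gf 30.0
[ 0.39  0.63  1.66 -0.    0.85 -1.16]
```

View pics/w5.png

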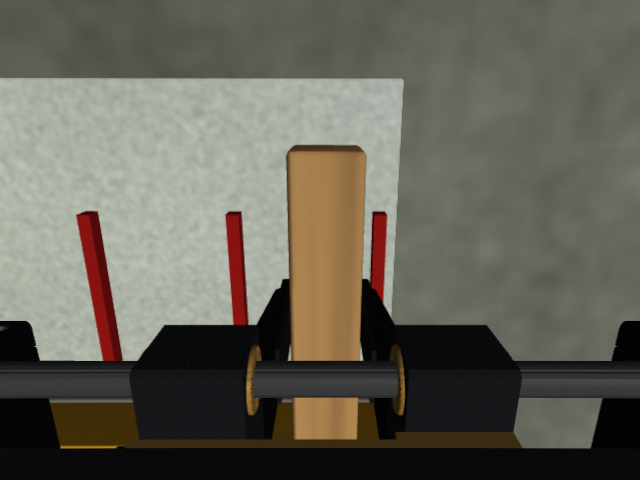

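Batten a is held level over bay 0, with the stop's near end at (380,213). I'll lower it.

Emit:
carry_out([
  [0,0,20,0,0.8],
  [0,0,30,0,0.8],
  [0,0,15,0,0.8],
  [0,0,4,0,0.8],
  [0,0,1.5,0,0.8],
  [0,0,0.5,0,0.8],
  [0,0,0,0,0.8],
])

```text
t: 11.05
eef_pos: [554.4, 298.4, 35.1]
tcp_rot: [3.141, 0.001, 3.116]
ft_force: [-0.4, 0.9, 0.6]
opening: 0.311
grip_force: 30.0
```

Emit:
carry_out([
  [0,0,1,0,0.8],
  [0,0,0.7,0,0.8],
  [0,0,0,0,0.8],
])

```text
t: 11.35
eef_pos: [554.0, 298.4, 32.6]
tcp_rot: [3.141, 0.0, 3.116]
ft_force: [0.6, -0.4, 0.5]
opening: 0.315
grip_force: 30.0
```

Emit:
carry_out([
  [0,0,0.7,0,0.8],
  [0,0,0.5,0,0.8],
  [0,0,0,0,0.8],
  [0,0,0,0,0.8],
])

```text
t: 11.75
eef_pos: [554.0, 298.4, 32.6]
tcp_rot: [3.141, 0.001, 3.116]
ft_force: [-3.9, -1.5, 13.1]
opening: 0.316
grip_force: 30.0
```

Emit:
carry_out([
  [0,0,-0.8,0,0.8],
  [-5,0,0,0,0.8],
  [-6,0,0,0,0.8],
  [-2,0,0,0,0.8],
  [-1,0,0,0,0.8],
  [0,0,0,0,0.8],
])

```text
t: 12.35
eef_pos: [567.9, 298.1, 32.6]
tcp_rot: [3.141, -0.0, 3.116]
ft_force: [-3.8, -1.3, 7.2]
opening: 0.316
grip_force: 30.0
```

Emit:
carry_out([
  [-1,0,0,0,0.8],
  [-0.7,0,0,0,0.8],
  [0,0,0,0,0.8],
])

```text
t: 12.65
eef_pos: [569.5, 298.1, 32.6]
tcp_rot: [3.141, -0.0, 3.116]
ft_force: [-3.9, 0.7, 7.8]
opening: 0.313
grip_force: 30.0
```

Emit:
carry_out([
  [-1,0,0,0,0.8],
  [-0.7,0,0,0,0.8],
  [0,0,0,0,0.8],
])

```text
t: 12.95
eef_pos: [570.9, 298.0, 32.6]
tcp_rot: [3.142, -0.001, 3.116]
ft_force: [-4.8, 0.5, 8.1]
opening: 0.313
grip_force: 30.0
```

Emit:
carry_out([
  [-1,0,0,0,0.8],
  [-0.7,0,0,0,0.8],
  [0,0,0,0,0.8],
])

```text
t: 13.25
eef_pos: [571.0, 298.0, 32.6]
tcp_rot: [-3.141, -0.004, 3.116]
ft_force: [-13.1, 0.8, 13.5]
opening: 0.311
grip_force: 30.0
```

Fence contact is confirmed (Fx −13 N at x≈571). Next the side stop.

Emit:
carry_out([
  [0.4,4,-0.2,0,0.8],
  [0,4,0,0,0.8],
  [0,1,0,0,0.8],
  [0,0.5,0,0,0.8],
  [0,0,0,0,0.8],
])

```text
t: 13.75
eef_pos: [571.2, 305.8, 32.6]
tcp_rot: [-3.139, -0.004, 3.116]
ft_force: [-10.9, -11.0, 13.7]
opening: 0.312
grip_force: 30.0
```

Emit:
carry_out([
  [0,1,0,0,0.8],
  [0,0.7,0,0,0.8],
  [0,0,0,0,0.8],
])

```text
t: 14.05
eef_pos: [571.2, 307.4, 32.6]
tcp_rot: [-3.139, -0.004, 3.115]
ft_force: [-10.5, -11.0, 12.7]
opening: 0.311
grip_force: 30.0
```

Emit:
carry_out([
  [0,1,0,0,0.8],
  [0,0.7,0,0,0.8],
  [0,0,0,0,0.8],
])

```text
t: 14.35
eef_pos: [571.3, 309.1, 32.6]
tcp_rot: [-3.139, -0.004, 3.116]
ft_force: [-11.2, -10.5, 12.3]
opening: 0.314
grip_force: 30.0
```

Emit:
carry_out([
  [0,1,0,0,0.8],
  [0,0.7,0,0,0.8],
  [0,0,0,0,0.8],
])

```text
t: 14.65
eef_pos: [571.3, 310.8, 32.6]
tcp_rot: [-3.139, -0.004, 3.115]
ft_force: [-9.1, -10.5, 12.8]
opening: 0.311
grip_force: 30.0
```

Emit:
carry_out([
  [0,1,0,0,0.8],
  [0,0.7,0,0,0.8],
  [0,0,0,0,0.8],
])

```text
t: 14.95
eef_pos: [571.3, 311.9, 32.6]
tcp_rot: [-3.138, -0.005, 3.116]
ft_force: [-10.7, -15.4, 14.8]
opening: 0.317
grip_force: 30.0
```

Emit:
carry_out([
  [0,0.7,0,0,0.8],
  [0,0.3,0,0,0.8],
  [0,0,0,0,0.8],
])

```text
t: 15.25
eef_pos: [571.3, 312.0, 32.6]
tcp_rot: [-3.137, -0.005, 3.116]
ft_force: [-11.3, -20.8, 15.2]
opening: 0.313
grip_force: 30.0
```

Both contacts are confirmed. Release and look.

Emit:
carry_out([
  [0,0,-0.7,0,0.8],
  [0,0,0,0,0.5],
  [0,0,0,0,0.5],
  [0,0,0,0,0.5],
  [0,0,-20,0,0.5],
  [10,0,-30,0,0.5],
  [15,0,-40,0,0.3],
  [25,0,-40,0,0.3],
  [25,0,-40,0,0.3],
  [15,0,0,0,0.3],
  [0,0,0,0,0.3],
  [0,0,0,0,0.3],
])

```text
t: 16.45
eef_pos: [483.4, 317.6, 202.7]
tcp_rot: [3.142, 0.0, 3.116]
ft_force: [0.6, -0.5, -0.2]
opening: 0.702
grip_force: 0.0
```

```bash
python3 - <<'E'
from b import *
s=wsnap('w6'); st(); snap('top','top6'); battens('top6',35,(320,150,470,300)); battens('top6',42,(140,150,320,300))
E
```

```text
t16.50 [483.6 317.5 202.2] yaw 178.53 F [ 0.7 -0.2 -0.6] op 0.699 gf 0.0
top6 [[426.0, 189.0], [439.0, 188.0], [443.0, 248.0], [430.0, 249.0]] cen [ 570.4 -299.3] size [29.8, 138.5] ang 4.27
top6 [[160.0, 245.0], [163.0, 185.0], [175.0, 186.0], [172.0, 246.0]] cen [571.4 310.8] size [137.4, 28.6] ang -1.50
```

View pics/w6.png

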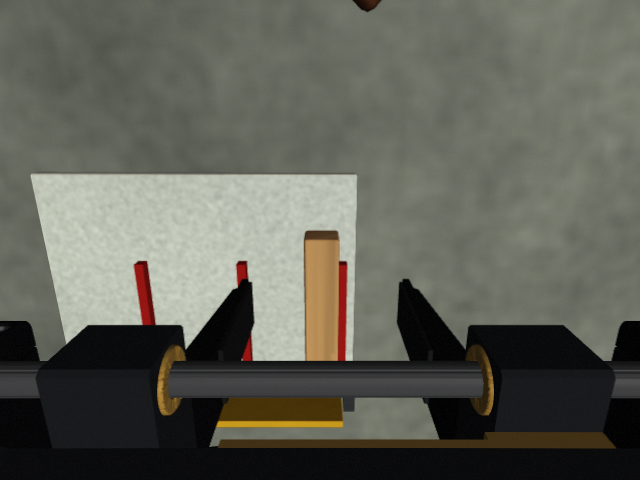

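Batten a sits flush. Next is batten b at (570.4, −299.3), 4.5°.

Emit:
carry_out([
  [-4,-20,0,0,0.3],
  [-7.5,-44,0,0,0.3],
  [-7.5,-44,0,0,0.3],
  [-7.5,-44,0,0,0.3],
  [-7.5,-44,0,0,0.3],
  [-7.5,-44,0,0,0.3],
  [-7.5,-44,0,0,0.3],
  [-7.5,-44,0,0,0.3],
  [-7.5,-44,0,0,0.3],
  [-7.5,-44,0,0,0.3],
  [-7.5,-44,0,0,0.3],
  [-7.5,-44,0,0,0.3],
])

```text
t: 17.75
eef_pos: [556.8, -191.3, 201.8]
tcp_rot: [3.141, -0.001, 3.115]
ft_force: [0.6, 0.8, 0.1]
opening: 0.703
grip_force: 0.0
```

Emit:
carry_out([
  [-7.5,-44,0,0,0.3],
  [-7.5,-44,0,0,0.3],
  [0,-22,0,0,0.3],
  [0,0,0,-6,0.3],
  [0,0,0,0,0.3],
  [0,0,0,0,0.3],
  [0,0,0,0,0.3],
])

```text
t: 18.45
eef_pos: [568.8, -298.4, 202.7]
tcp_rot: [3.141, -0.0, -3.064]
ft_force: [-0.4, 0.2, 0.7]
opening: 0.704
grip_force: 0.0
```

```bash
python3 - <<'E'
from b import *
s=wsnap('w7'); st(); battens('w7',35,(200,100,440,360))
E
```

```text
t18.50 [ 568.9 -298.4  202.9] yaw -175.52 F [0.3 0.7 0.5] op 0.698 gf 0.0
w7 [[306.0, 131.0], [342.0, 131.0], [342.0, 293.0], [306.0, 293.0]] cen [ 570.  -298.5] size [28.2, 138.7] ang 5.17
```

Emit:
carry_out([
  [-1.3,-0.6,20,0,0.3],
  [0,0,45,0,0.3],
  [0,0,45,0,0.3],
  [0,0,45,0,0.3],
  [0,0,21.6,0,0.3],
  [0,0,0,0,0.3],
  [0,0,0,0,0.8],
  [0,0,0,0,0.8],
  [0,0,0,0,0.8],
  [0,0,0,0,0.8],
  [0,0,0,0,0.8],
  [0,0,0,0,0.8],
])

```text
t: 19.7
eef_pos: [570.2, -299.5, 26.5]
tcp_rot: [-3.142, 0.0, -3.063]
ft_force: [-0.1, 0.7, 1.7]
opening: 0.314
grip_force: 30.0
```

Emit:
carry_out([
  [0,0,-20,0,0.8],
  [0,0,-30,0,0.8],
  [0,0,-30,0,0.8],
  [0,0,0,6,0.8],
  [0,0,0,0,0.8],
])

```text
t: 20.2
eef_pos: [570.2, -299.6, 107.1]
tcp_rot: [-3.141, 0.001, 3.114]
ft_force: [0.1, -0.4, -0.9]
opening: 0.31
grip_force: 30.0
```

Emit:
carry_out([
  [1.5,20,0,0,0.8],
  [2.9,41.3,0,0,0.8],
  [2.9,41.3,0,0,0.8],
  [2.9,41.3,0,0,0.8],
  [2.9,41.3,0,0,0.8],
  [2.9,41.3,0,0,0.8],
  [2.9,41.3,0,0,0.8],
  [2.9,41.3,0,0,0.8],
  [2.9,41.3,0,0,0.8],
  [2.9,41.3,0,0,0.8],
  [1.4,21.2,0,0,0.8],
  [0,0,0,0,0.8],
])

```text
t: 21.4
eef_pos: [550.4, 117.1, 105.6]
tcp_rot: [3.141, -0.002, 3.122]
ft_force: [-1.2, -0.3, -0.2]
opening: 0.308
grip_force: 30.0
```

Emit:
carry_out([
  [0,0,0,0,0.8],
  [0,0,0,0,0.8],
])

```text
t: 21.6
eef_pos: [551.4, 113.4, 106.0]
tcp_rot: [-3.141, -0.001, 3.116]
ft_force: [-0.6, -0.0, -1.2]
opening: 0.312
grip_force: 30.0
```

```bash
python3 - <<'E'
from b import *
s=wsnap('w8'); st(); snap('top','top8'); battens('top8',42,(140,150,320,300))
E
```

```text
t21.65 [551.6 113.1 106.1] yaw 178.49 F [-0.5 -0.2 -0.6] op 0.315 gf 30.0
top8 [[160.0, 246.0], [163.0, 185.0], [175.0, 186.0], [172.0, 247.0]] cen [570.9 310.8] size [138.5, 28.7] ang -1.50
```

View pics/w8.png

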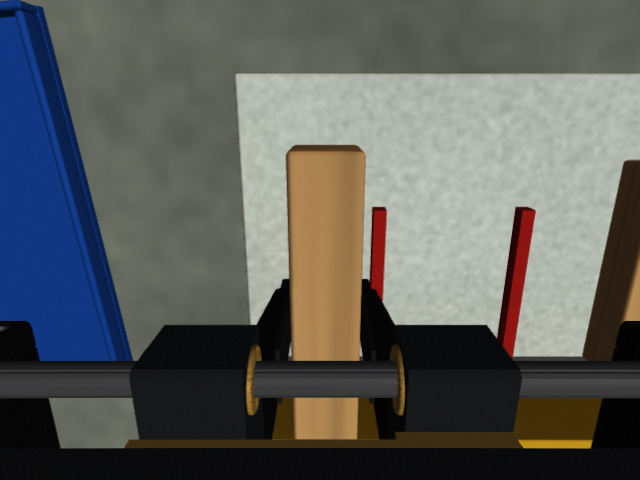

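Batten b is held above bay 2, its stop at (379,210). I'll lower it, then push to the fence.

Emit:
carry_out([
  [0,0,20,0,0.8],
  [0,0,30,0,0.8],
  [0,0,15,0,0.8],
  [0,0,5,0,0.8],
  [0,0,1.5,0,0.8],
  [0,0,1,0,0.8],
  [0,0,0.5,0,0.8],
  [0,0,0,0,0.8],
  [0,0,0,0,0.8],
])

```text
t: 22.6
eef_pos: [551.9, 114.1, 33.8]
tcp_rot: [3.141, 0.001, 3.116]
ft_force: [0.3, 0.2, -0.7]
opening: 0.312
grip_force: 30.0
```

Emit:
carry_out([
  [0,0,0.7,0,0.8],
  [0,0,0.3,0,0.8],
  [0,0,0,0,0.8],
  [0,0,0,0,0.8],
])

```text
t: 23.0
eef_pos: [551.9, 114.1, 33.4]
tcp_rot: [3.141, 0.001, 3.116]
ft_force: [-3.1, -0.8, 11.2]
opening: 0.314
grip_force: 30.0
```

Emit:
carry_out([
  [0,0,-0.8,0,0.8],
  [-5,0,0,0,0.8],
  [-5,0,0,0,0.8],
  [-2,0,0,0,0.8],
  [-1,0,0,0,0.8],
  [0,0,0,0,0.8],
])

```text
t: 23.6
eef_pos: [564.9, 113.7, 33.4]
tcp_rot: [3.142, -0.0, 3.116]
ft_force: [-3.5, -0.5, 7.4]
opening: 0.315
grip_force: 30.0
```

Emit:
carry_out([
  [-1,0,0,0,0.8],
  [-0.5,0,0,0,0.8],
  [0,0,0,0,0.8],
])

```text
t: 23.9
eef_pos: [566.0, 113.7, 33.5]
tcp_rot: [3.142, -0.001, 3.116]
ft_force: [-5.9, 0.6, 7.8]
opening: 0.315
grip_force: 30.0
```

Emit:
carry_out([
  [-1,0,0,0,0.8],
  [0,0,0,0,0.8],
])

```text
t: 24.1
eef_pos: [566.0, 113.7, 33.4]
tcp_rot: [-3.141, -0.003, 3.116]
ft_force: [-10.0, -0.8, 12.8]
opening: 0.314
grip_force: 30.0
```

Fence contact at 566.0. Now the side stop, expected at y≈127.5.

Emit:
carry_out([
  [-0.3,4,-0.2,0,0.8],
  [0,4,0,0,0.8],
  [0,2,0,0,0.8],
  [0,1,0,0,0.8],
  [0,0,0,0,0.8],
])

```text
t: 24.6
eef_pos: [566.3, 123.6, 33.5]
tcp_rot: [-3.14, -0.004, 3.116]
ft_force: [-11.0, -8.3, 11.5]
opening: 0.313
grip_force: 30.0
```

Emit:
carry_out([
  [0,1,0,0,0.8],
  [0,0.7,0,0,0.8],
  [0,0,0,0,0.8],
])

```text
t: 24.9
eef_pos: [566.3, 125.2, 33.4]
tcp_rot: [-3.14, -0.004, 3.115]
ft_force: [-11.3, -9.8, 12.3]
opening: 0.314
grip_force: 30.0
```

Emit:
carry_out([
  [0,1,0,0,0.8],
  [0,0,0,0,0.8],
])

```text
t: 25.1
eef_pos: [566.3, 126.2, 33.4]
tcp_rot: [-3.14, -0.004, 3.115]
ft_force: [-10.7, -11.0, 12.2]
opening: 0.311
grip_force: 30.0
```

Emit:
carry_out([
  [0,1,0,0,0.8],
  [0,0.7,0,0,0.8],
  [0,0,0,0,0.8],
])

```text
t: 25.4
eef_pos: [566.3, 127.8, 33.4]
tcp_rot: [-3.14, -0.004, 3.115]
ft_force: [-11.1, -10.1, 11.6]
opening: 0.311
grip_force: 30.0
```

Emit:
carry_out([
  [0,0.8,0,0,0.8],
  [0,0,0,0,0.8],
])

```text
t: 25.6
eef_pos: [566.4, 128.0, 33.4]
tcp_rot: [-3.139, -0.005, 3.116]
ft_force: [-10.9, -15.4, 12.1]
opening: 0.31
grip_force: 30.0
```

Emit:
carry_out([
  [0,0.6,0,0,0.8],
  [0,0,0,0,0.8],
])

```text
t: 25.8
eef_pos: [566.4, 128.1, 33.4]
tcp_rot: [-3.139, -0.005, 3.116]
ft_force: [-10.6, -19.2, 12.8]
opening: 0.316
grip_force: 30.0
```

Emit:
carry_out([
  [0,0,-0.7,0,0.8],
  [0,0,0,0,0.5],
  [0,0,0,0,0.5],
  [0,0,0,0,0.5],
  [0,0,-20,0,0.5],
  [10,0,-30,0,0.5],
  [15,15,-40,0,0.3],
  [25,25,-40,0,0.3],
  [25,25,-40,0,0.3],
  [15,15,0,0,0.3],
  [0,0,0,0,0.3],
  [0,0,0,0,0.3],
])

```text
t: 27.0
eef_pos: [483.3, 209.6, 198.9]
tcp_rot: [3.142, 0.0, 3.117]
ft_force: [0.4, -0.0, 0.4]
opening: 0.703
grip_force: 0.0
```

```bash
python3 - <<'E'
from b import *
s=wsnap('w9'); st(); snap('top','top9'); battens('top9',42,(140,150,320,300)); battens('top9',35,(320,150,470,300))
a=cv2.imread('pics/top9.png')[165:295,145:465]
cv2.imwrite('pics/c9.png',np.vstack([cv2.resize(a,(640,260),interpolation=2),cv2.imread('pics/w9.png')[120:450]]))
E
```

```text
t27.05 [483.5 209.2 198.5] yaw 178.54 F [ 0.9 -0.5 -0.2] op 0.699 gf 0.0
top9 [[161.0, 211.0], [163.0, 185.0], [175.0, 186.0], [174.0, 212.0]] cen [610.7 309.9] size [58.9, 28.5] ang -2.22
top9 [[240.0, 249.0], [243.0, 188.0], [256.0, 189.0], [253.0, 249.0]] cen [565.5 127.3] size [137.9, 29.3] ang -1.57
```

View pics/c9.png

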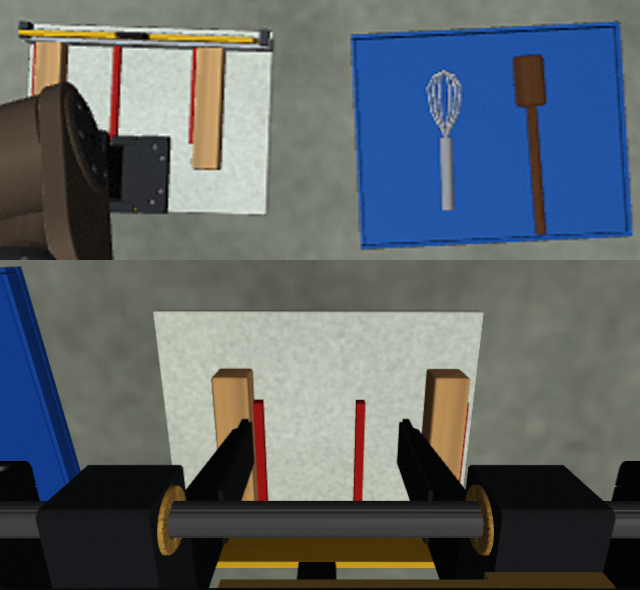

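Both battens sit snug and the tray keeps only the whisk and spatula. I'll go back to the tab and fold the flap down.

Emit:
carry_out([
  [-20,-0.7,0,0,0.4],
  [-40,-1.3,0,0,0.4],
  [-45,-1.5,0,0,0.4],
  [-40,-1.3,0,0,0.4],
  [-15,-0.6,0,0,0.4],
  [0,0,0,0,0.4],
  [0,0,0,0,0.4],
])

```text
t: 27.8
eef_pos: [642.6, 199.1, 197.7]
tcp_rot: [-3.141, -0.002, 3.115]
ft_force: [-0.2, 0.2, -0.0]
opening: 0.6
grip_force: 0.0
```

Emit:
carry_out([
  [0,0,20,0,0.4],
  [0,0,30,0,0.4],
  [0,0,25,0,0.4],
  [0,0,8,0,0.4],
  [0,0,0,0,0.4],
  [0,0,0,0,0.4],
])

```text
t: 28.4
eef_pos: [643.2, 200.0, 117.3]
tcp_rot: [3.141, 0.001, 3.116]
ft_force: [0.2, 0.1, -0.3]
opening: 0.603
grip_force: 0.0
```

Emit:
carry_out([
  [0,0,3.3,0,0.4],
  [0,0,0,0,0.6],
  [0,0,0,0,0.8],
  [0,0,0,0,0.8],
  [0,0,0,0,0.8],
  [0,0,0,0,0.8],
])

```text
t: 29.0
eef_pos: [643.0, 199.1, 112.9]
tcp_rot: [-3.14, -0.0, 3.116]
ft_force: [-0.1, -5.8, 1.4]
opening: 0.311
grip_force: 30.0
```

Emit:
carry_out([
  [4.5,-0.2,0.3,0,0.8],
  [5,-0.1,0.7,0,0.8],
  [11.1,-0.3,3,0,0.8],
  [10.4,-0.3,4.8,0,0.8],
  [9.4,-0.2,6.6,0,0.8],
  [8.2,-0.2,8.2,0,0.8],
  [0,0,0,0,0.8],
])

```text
t: 29.7
eef_pos: [593.6, 200.2, 89.0]
tcp_rot: [3.141, -0.001, 3.116]
ft_force: [-4.0, 2.2, 4.1]
opening: 0.313
grip_force: 30.0
```

Emit:
carry_out([
  [6.3,-0.2,9.4,0,0.8],
  [4.6,-0.1,10.4,0,0.8],
  [2.6,0,11,0,0.8],
  [0.6,0,5.5,0,0.8],
  [0,0,4.2,0,0.8],
  [0,0,0,0,0.8],
  [0,0,0,0,0.8],
])

```text
t: 30.4
eef_pos: [579.8, 200.5, 48.4]
tcp_rot: [3.141, -0.002, 3.116]
ft_force: [-3.3, 4.5, -0.1]
opening: 0.31
grip_force: 30.0
```

Emit:
carry_out([
  [0,0,1,0,0.8],
  [0,0,0,0,0.8],
  [0,0,0,0,0.4],
  [0,0,0,0,0.4],
  [0,0,0,0,0.4],
  [0,0,-20,0,0.4],
  [20,0,-40,0,0.4],
  [40,0,-40,0,0.4],
  [40,0,-40,0,0.4],
  [40,0,0,0,0.3],
  [0,0,0,0,0.3],
  [0,0,0,0,0.3],
])

```text
t: 31.6
eef_pos: [449.6, 203.4, 178.9]
tcp_rot: [3.141, 0.001, 3.116]
ft_force: [0.9, -0.0, -0.4]
opening: 0.691
grip_force: 0.0
```

```bash
python3 - <<'E'
from b import *
s=wsnap('w10'); st(); snap('side','s10'); snap('top','t10')
print('tab exp px',pix('w10',[[569.7,185.3,51],[569.7,215.3,51]]).round(0).tolist())
print('batten near ends exp',pix('w10',[[501.4,311.5,42],[496.6,127.6,42]]).round(0).tolist())
a=cv2.imread('pics/s10.png')[150:250,210:350];b=cv2.imread('pics/w10.png')[120:450,80:560]
cv2.imwrite('pics/c10.png',np.vstack([cv2.resize(a,(480,343),interpolation=2)[:260],b]))
E
```

```text
t31.65 [450.2 203.4 178.5] yaw 178.53 F [ 0.5 -0.4 -0.6] op 0.700 gf 0.0
tab exp px [[306.0, 369.0], [342.0, 368.0]]
batten near ends exp [[462.0, 285.0], [230.0, 285.0]]
```

View pics/c10.png

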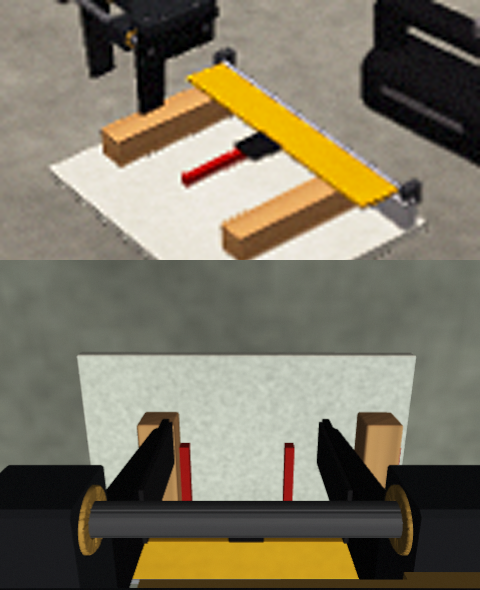

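```bash
python3 - <<'E'
from b import *
battens('top6',42,(140,150,320,300)); battens('top9',42,(140,150,320,300)); battens('t10',42,(140,150,320,300))
a=cv2.imread('pics/w10.png')[270:420,200:500]; t=cv2.imread('pics/t10.png')[170:280,145:295]
cv2.imwrite('pics/c11.png',np.vstack([cv2.resize(a,(600,300),interpolation=2),cv2.resize(t,(600,300),interpolation=2)]))
E
```

```text
top6 [[160.0, 245.0], [163.0, 185.0], [175.0, 186.0], [172.0, 246.0]] cen [571.4 310.8] size [137.4, 28.6] ang -1.50
top9 [[161.0, 211.0], [163.0, 185.0], [175.0, 186.0], [174.0, 212.0]] cen [610.7 309.9] size [58.9, 28.5] ang -2.22
top9 [[240.0, 249.0], [243.0, 188.0], [256.0, 189.0], [253.0, 249.0]] cen [565.5 127.3] size [137.9, 29.3] ang -1.57
t10 [[160.0, 237.0], [162.0, 201.0], [174.0, 202.0], [172.0, 238.0]] cen [562.7 311. ] size [81.5, 28.6] ang -1.65
t10 [[240.0, 249.0], [242.0, 204.0], [255.0, 204.0], [253.0, 249.0]] cen [548.4 127.8] size [102.4, 29.1] ang -1.47
```

View pics/c11.png

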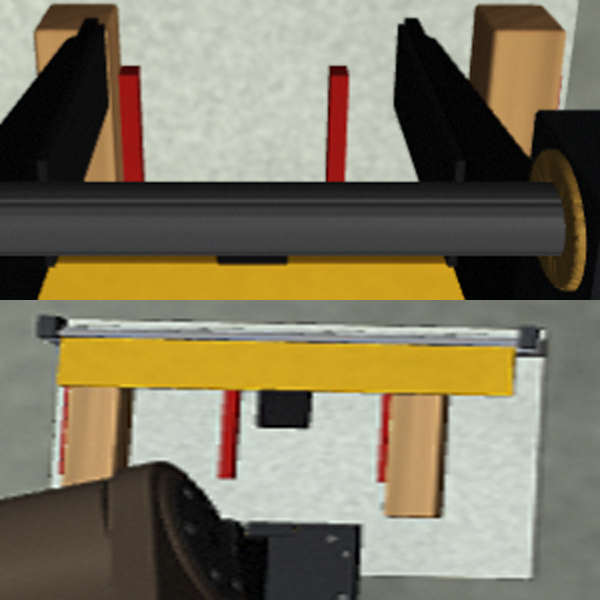

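The flap lies level as it was found, and both battens sit against their red stops and run under it, unmoved since they were pushed home. Handing in.

```bash
python3 -c "
from h import *; st(); print(env.job_done())"
```

```text
t31.75 [450.5 203.3 178. ] yaw 178.50 F [0.3 0.9 0.3] op 0.701 gf 0.0
the job is handed in; nothing more can be done
None
```

The job is handed in, though no verdict came back: both pine battens (only two were in the tray) lie snug against the far fence and red stops in bays 0 and 2, the keeper flap is folded down over their ends, and the whisk and spatula are still in the tray.

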